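# Sweep the loose buttons into the organiser's trough

## Task

Four loose metal buttons lie scattered on the grey felt deck of the clear acrylic organiser in the open dresser drawer. With closed fingers, sweep all four across the deck and over its edge into the empty low trough at its side, sliding them along without picking any of them up. Leave the bowl, the perfume bottle, the watch on its cushion and the comb where they are.

Things in the scene. Friction and masses are not known exactly. Their poses are not given: they have to be found in the camera images.
- deck: the organiser's raised deck, a flat plate covered in grey felt, fixed in the drawer. Origin: under the middle of the deck at the level of the drawer floor (z = 0). The felt surface is 41 mm above the origin and measures 180 mm along the deck's x axis and 160 mm along its y axis. Clear acrylic rails, 5 mm thick and rising 24 mm above the felt (top 65 mm above the origin), close its two x ends; at its two y ends stand the trough and the comb tray, one on each side.
- trough: the open clear acrylic trough that the buttons belong in, an empty open-topped box fixed against one y side of the deck (sometimes the +y side, sometimes the -y side). Outside 190 mm along x, 70 mm along y, 40 mm high, walls 4 mm and bottom about 4 mm thick; its rim is 1 mm below the felt, so that what is slid over the deck's edge drops in. Origin: centre of its underside, 115 mm from the deck's origin along the deck's y axis; its axes are parallel to the deck's.
- comb_tray: the other clear acrylic module, fixed against the opposite y side of the deck: same outline (190 x 70 mm) but 65 mm high, so its wall stands 24 mm above the felt; a comb lies in it on a raised floor 38 mm up. Origin: centre of its underside.
- button0_center (a point): centre of loose metal coat button 1 of 4 (all alike): a round brass disc 24 mm across, 8 mm thick at the side, slightly domed to 9 mm, about 12 g, lying flat on the felt; the point is on its axis 4 mm above its underside. It slides freely when pushed at its side.
- button1_center (a point): centre of loose metal coat button 2 of 4 (all alike): a round brass disc 24 mm across, 8 mm thick at the side, slightly domed to 9 mm, about 12 g, lying flat on the felt; the point is on its axis 4 mm above its underside. It slides freely when pushed at its side.
- button2_center (a point): centre of loose metal coat button 3 of 4 (all alike): a round brass disc 24 mm across, 8 mm thick at the side, slightly domed to 9 mm, about 12 g, lying flat on the felt; the point is on its axis 4 mm above its underside. It slides freely when pushed at its side.
- button3_center (a point): centre of loose metal coat button 4 of 4 (all alike): a round brass disc 24 mm across, 8 mm thick at the side, slightly domed to 9 mm, about 12 g, lying flat on the felt; the point is on its axis 4 mm above its underside. It slides freely when pushed at its side.
- bowl: small black ceramic trinket bowl, 84 mm across, 36 mm high, loose on the drawer floor beside the organiser; to be left alone. Origin: centre of its underside.
- perfume: closed glass perfume bottle, 32 x 46 mm, 77 mm high, loose on the drawer floor beside the organiser; to be left alone. Origin: centre of its underside.
- watch: steel watch strapped round a grey cushion, 66 x 50 mm, 46 mm high, loose on the drawer floor beside the organiser; to be left alone. Origin: centre of its underside.
- comb: wooden comb, 150 x 39 mm, 8 mm thick, lying in the comb tray; to be left alone. Origin: underside, near its middle.

How it is judged:
By the outcome, as a careful person would: the job done as asked, in the order asked, and still so for the second after the job is handed in, with the robot touching nothing.
It also fails if it takes over 51 s, if anything falls off the work surface, if the arm or the gripper's body presses on something with over 40 N, if the wrist force passes 120 N, or if a joint passes its speed limit or range.

## Robot

A 6-joint arm with a two-finger parallel gripper is mounted at the origin on the work surface. World frame = base frame: x ahead of the robot, y to its left, z up, the work surface at z = 0. Lengths are in m, angles in degrees, forces in N, time in s.
With the tool pointing down it reaches from about 0.375 to 0.9 m from the base axis. Payload 3.1 kg.
Tool frame: the origin (TCP) lies midway between the tips of the shut fingers; the grasp point (between the pads) lies bot.hold_point_z behind it (bot.hold_point_z is the distance from the TCP to the grasp point, in m); z points along the fingers, y is the direction in which the jaws open and shut (so a half turn about z gives the same grasp; the last joint's range is limited). The gripper opens to 87 mm and grips with 3 to 60 N. Pads are 19 mm wide; open, the fingers measure 117 mm over their backs; the gripper's body (75 mm by 190 mm) begins 51 mm behind the grasp point.
Start: joints at [-10.227, 30.224, 82.088, -0, 67.689, -10.227], TCP at [0.625, 0, 0.187] pointing down, gripper open.
Joint ranges: [-176.69, 176.69], [-43.24, 126.21], [12.49, 139.97], [-82, 262], [0, 151.66], [-163.58, 163.58]. Speed limits (degrees/s): [159.86, 159.86, 180, 180, 180, 180].

## Interface

Orientations are given as a 3x3 rotation matrix whose columns are the frame's x, y, z axes.
In Python, from rig import bot, vision, hand_in gives the robot as it stands. The module is installed in compiled form; this text tells all that it offers.
- The arm moves only by the shell command python3 -m handwheel 'ROWS'. ROWS is JSON, a list of rows, each an object of numbers: "hand": the gripper's target within -1 to 1 (fully open at 1, half-way at 0, shut at -1); "dx", "dy", "dz": the shift along the world's x, y, z in cm; "wx", "wy", "wz": the turn, a rotation vector about the world's x, y, z in rad. In form: [{"hand": .., "dx": .., "dy": .., "dz": .., "wx": .., "wy": .., "wz": ..}, ...]. A call has 1 to 10 rows; each row shifts and turns the commanded pose from where the row before left it; what a row does not reach is not made up. A row lasts 1/10 s, in which the tool goes at most 50 mm and 8.59 degrees, less where a joint would pass 70% of its speed; a pose out of reach is approached as far as the arm can. A call with a gripper value outside its range is refused whole. The fingers move at their own pace and stop on an object; the grip force is fixed at half the most. Time passes only in rows, so rows that do not move let the fingers close. It gives the time, the measured TCP pose, the force and the opening at its end, in the units of the state.
- bot.read_state(): the state, without advancing time (a new reading comes with each control period).
- vision.capture(name): name is "scene" or "side" or "wrist"; returns (picture, depth): 400x640x3 uint8, red, green, blue; 400x640 float32, m along the optical axis (not along the pixel's ray), 0 where there is no reading.
- vision.get_calibration(name): a dict with "fx", "fy", "cx", "cy" (pixels), "rvec" (rotation vector, rad) and "tvec" (3), from world to camera coordinates, as OpenCV has them. Camera axes: x right, y down, z forward; pixel columns grow to the right and rows downward; lengths in m; the calibration is good to about 2 mm. A picture is of the moment at which its call begins: read the wrist's pose just before it. get_calibration takes no time and is no camera call; for the wrist camera it gives the pose at the moment of the call.
- hand_in(): hands the job in, once; it reports no verdict.
The state is a dict: "time_s": time; "joint_positions": joint angles; "qvel": joint speeds; "tau": joint torques, N m; "position": TCP position; "tcp_rot": TCP orientation; "force": force on the tool from outside, world axes, zero at the start; "moment": the same for the moment, N m; "opening": opening from 0.0 (shut) to 1.0 (fully open).
Only numpy, scipy, OpenCV 4.12 (cv2) and the standard library are available. Lean on these libraries where they do the work, as an engineer would, in place of code of your own. Each camera call takes 0.05 s, during which the arm holds its last target.

## Working session

There is one attempt and no reset: what is moved stays moved. The work goes in short steps, Python scripts to look and compute and a shell command to move; the robot and the scene stay as the last step left them, time stands still between calls to the robot, and variables do not carry over. Pictures are saved under pics/ and viewed, and the job is handed in when it is done.

```bash
mkdir -p pics; cat > h.py <<'E'
import numpy as np, cv2
from rig import bot, vision
def cap(n,f):
    c=vision.get_calibration(n); p,d=vision.capture(n)
    cv2.imwrite(f'pics/{f}.png',p[:,:,::-1]); np.savez(f'pics/{f}.npz',p=p,d=d,**{k:np.array(v) for k,v in c.items()})
    return p,d,c
def load(f):
    z=np.load(f'pics/{f}.npz'); return z['p'],z['d'],{k:z[k] for k in ('fx','fy','cx','cy','rvec','tvec')}
def plane(c,uv,z):
    R=cv2.Rodrigues(np.array(c['rvec'],float))[0]; t=np.array(c['tvec'],float).ravel()
    uv=np.atleast_2d(uv).astype(float)
    r=np.c_[(uv[:,0]-c['cx'])/c['fx'],(uv[:,1]-c['cy'])/c['fy'],np.ones(len(uv))]@R
    o=-R.T@t
    return o+r*((z-o[2])/r[:,2])[:,None]
def dpt(c,d,uv):
    R=cv2.Rodrigues(np.array(c['rvec'],float))[0]; t=np.array(c['tvec'],float).ravel()
    uv=np.atleast_2d(uv).astype(int); Z=d[uv[:,1],uv[:,0]]
    X=np.c_[(uv[:,0]-c['cx'])/c['fx']*Z,(uv[:,1]-c['cy'])/c['fy']*Z,Z]
    return (X-t)@R
def proj(c,P):
    return cv2.projectPoints(np.array(P,float).reshape(-1,3),np.array(c['rvec'],float),np.array(c['tvec'],float),np.array([[c['fx'],0,c['cx']],[0,c['fy'],c['cy']],[0,0,1]],float),None)[0].reshape(-1,2)
E
python3 - <<'E'
from h import *
s=bot.read_state(); print(s['time_s'],s['position'],s['tcp_rot'],s['opening'],bot.hold_point_z)
for n in('scene','side','wrist'):
    p,d,c=cap(n,n+'0'); R=cv2.Rodrigues(np.array(c['rvec']))[0]; print(n,c['fx'],-R.T@np.array(c['tvec']).ravel(),R[2])
E
```

```text
0.0 [6.24208240e-01 1.79514134e-04 1.86093223e-01] [[-2.67075524e-06  9.99997844e-01 -2.07638722e-03]
 [ 9.99999933e-01  3.43005817e-06  3.65681173e-04]
 [ 3.65687507e-04 -2.07638610e-03 -9.99997777e-01]] 0.9978386816780845 0.0187
scene 448.11998405756077 [ 0.85494609 -0.27467906  0.77359466] [-0.35202427  0.35292643 -0.8669036 ]
side 370.6064180901976 [0.41491059 0.64614376 0.46569283] [ 0.20333315 -0.8127113  -0.5460366 ]
wrist 334.1017352360873 [0.6248827  0.06924741 0.38310506] [-0.00227117 -0.25489372 -0.96696641]
```

View pics/scene0.png

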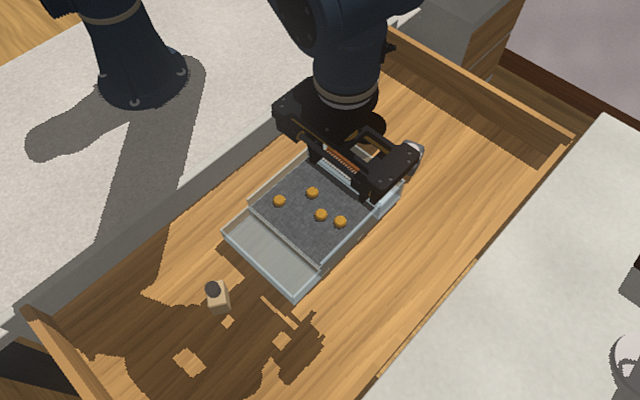

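View pics/side0.png

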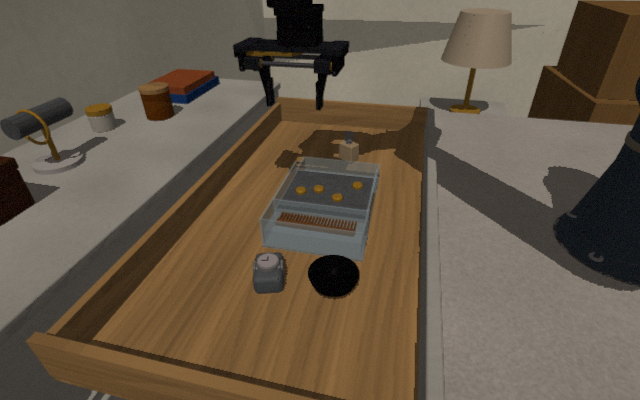

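View pics/wrist0.png

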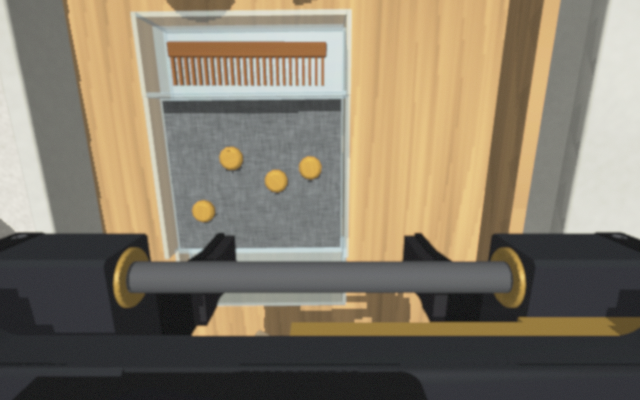

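The scene view shows the trough on the side near the camera (rim around pixels 220–350, 230–300) and four brass buttons on the felt at about (279,201), (312,192), (320,214) and (340,221). The side view shows the comb tray at the near, +y end, so the trough is at −y. The wrist view shows the buttons at (231,158), (276,181), (310,167) and (203,211).

```bash
cat > m.py <<'E'
from h import *
def buttons(f,zt,lo=20,mn=30):
    p,d,c=load(f); hsv=cv2.cvtColor(p,cv2.COLOR_RGB2HSV)
    m=cv2.inRange(hsv,(12,140,110),(30,255,255))
    n,l,st,ce=cv2.connectedComponentsWithStats(m)
    for i in range(1,n):
        a=st[i,4]; w,h=st[i,2],st[i,3]
        if a>mn and a<900 and 0.6<w/h<1.7:
            P=plane(c,ce[i],zt)[0]; D=dpt(c,d,ce[i])[0]
            print(f,ce[i].round(1),a,'plane',P.round(4),'depth',D.round(4))
E
python3 - <<'E'
from m import *
for f in('scene0','side0','wrist0'): buttons(f,0.046)
p,d,c=load('wrist0')
for nm,uv in (('felt',(290,130)),('felt',(190,180)),('felt',(310,230)),('floor',(400,100)),('floor',(400,200)),('floor',(110,100))): print(nm,dpt(c,d,uv)[0].round(4))
E
```

```text
scene0 [345.5 159.8] 78 plane [0.5322 0.1257 0.046 ] depth [0.5311 0.1253 0.0482]
scene0 [312.  191.5] 91 plane [0.5351 0.0279 0.046 ] depth [0.5365 0.0266 0.0509]
scene0 [278.9 199.6] 96 plane [ 0.5024 -0.0278  0.046 ] depth [ 0.5036 -0.0304  0.0529]
scene0 [320.8 213.6] 97 plane [0.5801 0.0048 0.046 ] depth [0.5799 0.0031 0.0504]
scene0 [339.9 220.7] 104 plane [0.6157 0.0183 0.046 ] depth [0.6157 0.0155 0.0526]
side0 [161.   83.9] 38 plane [ 1.3498 -0.5899  0.046 ] depth [ 1.045  -0.1878  0.1849]
side0 [255.6 124.8] 76 plane [ 0.8405 -0.291   0.046 ] depth [ 0.8307 -0.2657  0.0595]
side0 [233.1 147.5] 45 plane [ 0.8407 -0.1383  0.046 ] depth [ 0.8287 -0.116   0.0592]
side0 [368.  156.9] 76 plane [ 0.496  -0.1622  0.046 ] depth [ 0.5057 -0.2561 -0.    ]
side0 [202.4 178.9] 116 plane [0.8398 0.0228 0.046 ] depth [0.828  0.0411 0.0604]
side0 [357.  184.4] 43 plane [ 0.5024 -0.0302  0.046 ] depth [ 0.5019 -0.0259  0.0496]
side0 [318.  187.8] 43 plane [0.5809 0.0018 0.046 ] depth [0.5824 0.0041 0.0492]
side0 [300.2 189.4] 45 plane [0.6158 0.0165 0.046 ] depth [0.6144 0.0221 0.0508]
side
[... 314 characters left out ...]
0.0016]
wrist0 [230.7 157.9] 366 plane [0.535  0.0273 0.046 ] depth [0.5352 0.0286 0.0492]
wrist0 [309.8 167.3] 348 plane [0.6146 0.0178 0.046 ] depth [0.614  0.0186 0.049 ]
wrist0 [275.8 180.6] 339 plane [0.5797 0.0041 0.046 ] depth [0.5794 0.0054 0.0499]
wrist0 [203.1 210.7] 331 plane [ 0.5023 -0.0281  0.046 ] depth [ 0.5036 -0.0262  0.0499]
wrist0 [123.2 259.3] 160 plane [ 0.4099 -0.0835  0.046 ] depth [0.5768 0.0352 0.3077]
wrist0 [515.  260.1] 178 plane [ 0.8378 -0.0839  0.046 ] depth [0.6722 0.0351 0.3078]
felt [0.5949 0.0546 0.0401]
felt [0.4897 0.0037 0.0411]
felt [ 0.6143 -0.0513  0.0406]
floor [ 0.7129  0.0851 -0.0011]
floor [ 0.7202 -0.0286 -0.0022]
floor [ 0.3939  0.085  -0.0007]
```

```bash
python3 - <<'E'
from m import *
p,d,c=load('wrist0'); hsv=cv2.cvtColor(p,cv2.COLOR_RGB2HSV).astype(int)
m=((hsv[...,2]<140)&(hsv[...,1]<70)).astype(np.uint8)*255; m[:95]=0;m[250:]=0;m[:,:155]=0;m[:,350:]=0
m[232:,:240]=0
m=cv2.morphologyEx(m,cv2.MORPH_OPEN,np.ones((5,5)))
cv2.imwrite('pics/m.png',np.hstack([cv2.resize(x,(400,250)) for x in(m,)]))
def fit(pts):
    P=plane(c,pts,0.041); vx,vy,x,y=cv2.fitLine(P[:,:2].astype(np.float32),cv2.DIST_HUBER,0,1e-4,1e-4).ravel(); return (x,y),np.degrees(np.arctan2(vy,vx))
rows=range(115,225,3)
print('L',fit([(np.flatnonzero(m[r])[0],r) for r in rows])); print('R',fit([(np.flatnonzero(m[r])[-1]+1,r) for r in rows]))
cols=range(185,335,4)
print('T',fit([(u,np.flatnonzero(m[:,u])[0]) for u in cols])); 
cols=range(245,335,4)
print('B',fit([(u,np.flatnonzero(m[:,u])[-1]+1) for u in cols]))
E
```

```text
L ((np.float32(0.47184289), np.float32(0.0073742913)), np.float32(-89.38234))
R ((np.float32(0.6455982), np.float32(0.018303761)), np.float32(-89.06622))
T ((np.float32(0.56910044), np.float32(0.083723076)), np.float32(0.5503353))
B ((np.float32(0.5814344), np.float32(-0.07046822)), np.float32(0.9919907))
```

View pics/m.png

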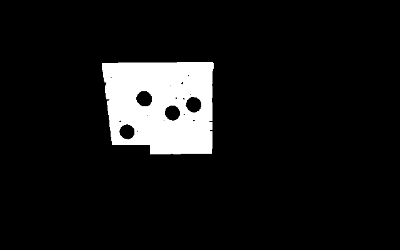

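Three views agree on the button centres to about 2 mm: (0.502,−0.028), (0.535,0.027), (0.580,0.004) and (0.615,0.0175). The felt is at z=0.041, with the deck centred near (0.559,0.0065) and yawed about 0.8°, and its trough edge lies at y≈−0.0735. I'll sweep one lane per button toward −y with the 30 mm shut-finger front.

```bash
python3 -m handwheel '[{"hand":-1,"dx":-3,"dy":0.2,"dz":-2},{"hand":-1,"dx":-3,"dy":0.2,"dz":-2},{"hand":-1,"dx":-3,"dy":0.2,"dz":-2},{"hand":-1,"dx":-3.2,"dy":0,"dz":-2},{"hand":-1},{"hand":-1},{"hand":-1},{"hand":-1},{"hand":-1},{"hand":-1}]'
python3 - <<'E'
from m import *
cap('wrist','wrist1');cap('side','side1'); buttons('wrist1',.046)
E
```

```text
wrist1 [230.6 157.9] 366 plane [0.535  0.0273 0.046 ] depth [0.5354 0.0286 0.0497]
wrist1 [309.6 167.1] 345 plane [0.6146 0.018  0.046 ] depth [0.6141 0.0185 0.049 ]
wrist1 [275.7 180.5] 337 plane [0.5797 0.0042 0.046 ] depth [0.5795 0.0053 0.0493]
wrist1 [203.1 210.7] 333 plane [ 0.5024 -0.0281  0.046 ] depth [ 0.5032 -0.0267  0.0485]
wrist1 [123.1 259.2] 158 plane [ 0.4099 -0.0835  0.046 ] depth [0.5771 0.0353 0.3082]
wrist1 [514.8 260.1] 191 plane [ 0.8379 -0.084   0.046 ] depth [0.6722 0.0351 0.308 ]invalid input
```

View pics/wrist1.png

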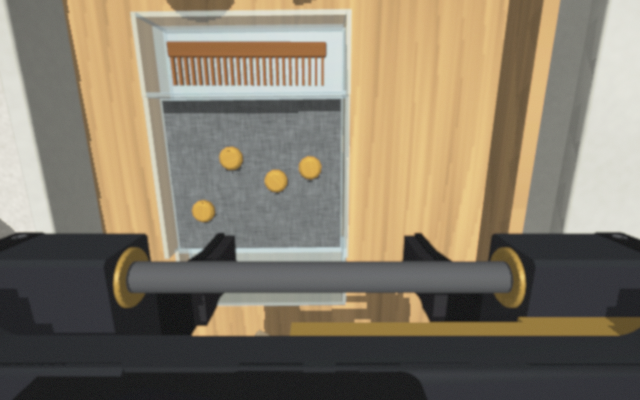

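The view is unchanged: the call was refused as "invalid input", so nothing moved. The rows probably need all seven keys.

```bash
python3 -m handwheel '[{"hand":-1,"dx":-3,"dy":0.2,"dz":-2,"wx":0,"wy":0,"wz":0},{"hand":-1,"dx":-3,"dy":0.2,"dz":-2,"wx":0,"wy":0,"wz":0},{"hand":-1,"dx":-3,"dy":0.2,"dz":-2,"wx":0,"wy":0,"wz":0},{"hand":-1,"dx":-3.2,"dy":0,"dz":-2,"wx":0,"wy":0,"wz":0},{"hand":-1,"dx":0,"dy":0,"dz":0,"wx":0,"wy":0,"wz":0},{"hand":-1,"dx":0,"dy":0,"dz":0,"wx":0,"wy":0,"wz":0},{"hand":-1,"dx":0,"dy":0,"dz":0,"wx":0,"wy":0,"wz":0},{"hand":-1,"dx":0,"dy":0,"dz":0,"wx":0,"wy":0,"wz":0},{"hand":-1,"dx":0,"dy":0,"dz":0,"wx":0,"wy":0,"wz":0}]'
python3 - <<'E'
from m import *
cap('wrist','wrist2');cap('side','side2'); buttons('wrist2',.046)
E
```

```text
time_s: 1.15
position: [0.5046, 0.0058, 0.1076]
tcp_rot: [[-0.0, 1.0, 0.002], [1.0, 0.0, -0.0], [-0.0, 0.002, -1.0]]
force: [0.4, 0.1, 0.5]
opening: 0.261
wrist2 [356.6 177.2] 611 plane [0.5343 0.0276 0.046 ] depth [0.5333 0.0284 0.05  ]
wrist2 [456.6 189. ] 620 plane [0.6138 0.0181 0.046 ] depth [0.6117 0.0197 0.0496]
wrist2 [411.3 205.6] 588 plane [0.5788 0.0045 0.046 ] depth [0.5778 0.0056 0.0485]
wrist2 [315.3 243.2] 531 plane [ 0.5017 -0.0277  0.046 ] depth [ 0.5015 -0.0262  0.0495]
```

View pics/wrist2.png

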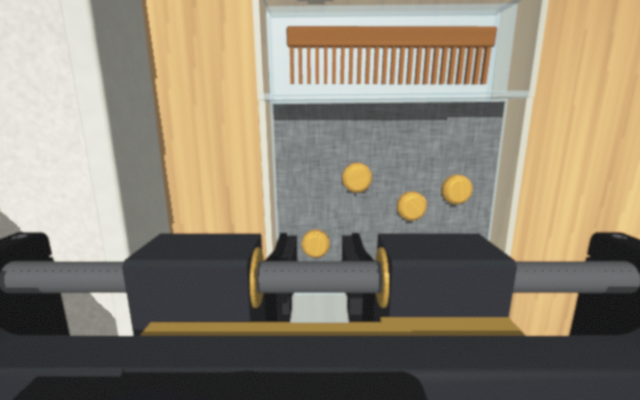

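View pics/side2.png

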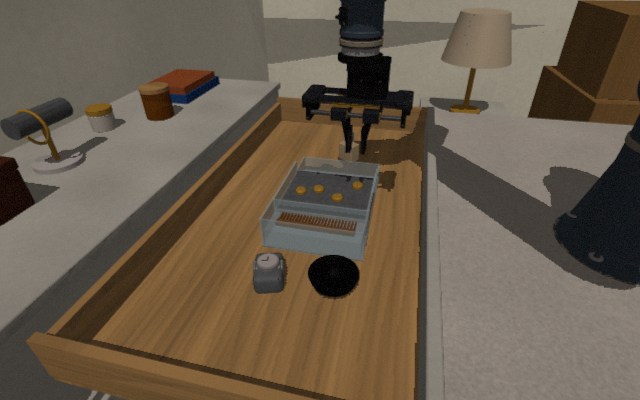

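The wrist view shows the fingers three-quarters shut around column 318. The side view shows the tips near (357,152). I'll check where the reported TCP projects before lowering.

```bash
python3 - <<'E'
from m import *
s=bot.read_state(); print(s['position'].round(4) if hasattr(s['position'],'round') else s['position'],s['opening'])
for n in ('side2','wrist2','scene0'):
    p,d,c=load(n); print(n,proj(c,s['position']),proj(c,[.5017,-.0277,.046]),dpt(c,d,proj(c,s['position'])[0].round()))
p,d,c=load('side2')
for uv in [(350,150),(362,150),(357,158),(345,140),(365,140)]: print(uv,dpt(c,d,uv)[0].round(3))
cv2.imwrite('pics/crop.png',cv2.resize(p[90:230,260:440,::-1],None,fx=4,fy=4))
E
```

```text
[0.5038 0.0059 0.1074] 0.17373527564392582
side2 [[354.81030957 167.28931925]] [[357.13248932 185.01859901]] [[ 0.52378862 -0.14073781  0.02613856]]
wrist2 [[317.65543781 229.27251969]] [[315.25747708 243.1402046 ]] [[ 0.5039686  -0.01615738  0.04370688]]
scene0 [[290.06790444 171.01658325]] [[278.65238946 199.36397394]] [[0.46906863 0.03354561 0.04160676]]
(350, 150) [0.514 0.012 0.147]
(362, 150) [0.415 0.646 0.466]
(357, 158) [ 0.531 -0.222  0.008]
(345, 140) [0.523 0.017 0.169]
(365, 140) [0.486 0.015 0.172]
```

View pics/crop.png

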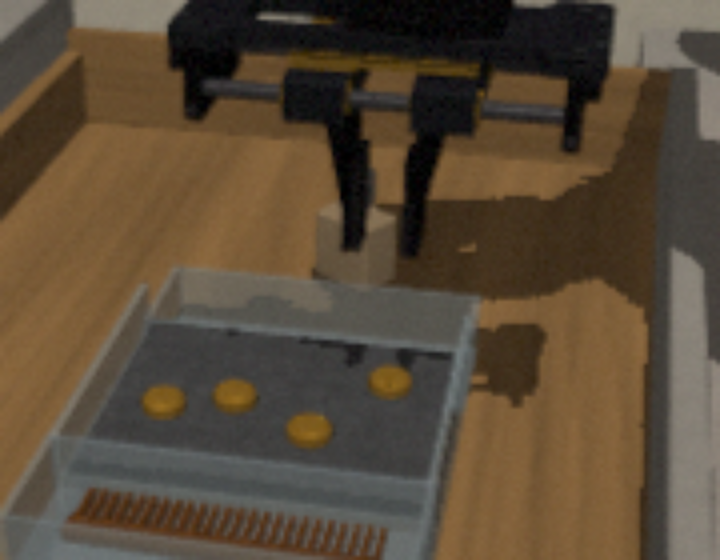

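The tips (row ~152) appear above the projected TCP (row 167), with the fingers not yet shut. I'll finish closing and re-measure before trusting the height.

```bash
python3 -m handwheel '[{"hand":-1,"dx":0,"dy":0,"dz":0,"wx":0,"wy":0,"wz":0},{"hand":-1,"dx":0,"dy":0,"dz":0,"wx":0,"wy":0,"wz":0},{"hand":-1,"dx":0,"dy":0,"dz":0,"wx":0,"wy":0,"wz":0},{"hand":-1,"dx":0,"dy":0,"dz":0,"wx":0,"wy":0,"wz":0}]'
python3 - <<'E'
from m import *
s=bot.read_state()
ims=[]
for n in('side','scene'):
    p,d,c=cap(n,n+'3'); uv=proj(c,s['position'])[0]; print(n,uv)
    u,v=uv.round().astype(int); q=p[v-70:v+70,u-50:u+50,::-1]; q=cv2.resize(q,None,fx=4,fy=4); cv2.circle(q,(200,280),3,(0,0,255),-1); ims.append(q)
    if n=='side':
        for v in range(140,172,2): print(v,[dpt(c,d,(x,v))[0].round(3).tolist() for x in (350,355,360)])
cv2.imwrite('pics/crop3.png',np.hstack(ims)[:560])
E
```

```text
time_s: 1.65
position: [0.503, 0.006, 0.1071]
tcp_rot: [[0.0, 1.0, 0.0], [1.0, -0.0, -0.0], [-0.0, 0.0, -1.0]]
force: [1.0, 0.9, -0.2]
opening: 0.007
side [355.21537931 167.49196242]
140 [[0.551, -0.218, 0.06], [0.505, 0.015, 0.171], [0.495, 0.016, 0.172]]
142 [[0.551, -0.224, 0.052], [0.504, 0.015, 0.167], [0.495, 0.016, 0.168]]
144 [[0.551, -0.22, 0.048], [0.504, 0.015, 0.162], [0.495, 0.017, 0.164]]
146 [[0.549, -0.208, 0.048], [0.504, 0.016, 0.159], [0.494, 0.017, 0.16]]
148 [[0.548, -0.204, 0.044], [0.504, 0.017, 0.155], [0.494, 0.017, 0.156]]
150 [[0.547, -0.203, 0.039], [0.504, 0.016, 0.15], [0.494, 0.018, 0.152]]
152 [[0.547, -0.203, 0.034], [0.504, 0.014, 0.145], [0.494, 0.017, 0.148]]
154 [[0.547, -0.205, 0.027], [0.535, -0.213, 0.024], [0.529, -0.262, 0.0]]
156 [[0.547, -0.204, 0.022], [0.535, -0.214, 0.018], [0.527, -0.253, -0.001]]
158 [[0.547, -0.204, 0.016], [0.535, -0.215, 0.011], [0.525, -0.241, -0.001]]
160 [[0.547, -0.205, 0.009], [0.535, -0.216, 0.005], [0.523, -0.227, 0.001]]
162 [[0.537, -0.141, 0.038], [0.524, -0.14, 0.04], [0.512, -0.141, 0.041]]
164 [[0.537, -0.142, 0.032], [0.525, -0.143, 0.033], [0.512, -0.139, 0.037]]
166 [[0.536, -0.14, 0.028], [0.524, -0.141, 0.028], [0.512, -0.143, 0.029]]
168 [[0.536, -0.138, 0.023], [0.523, -0.138, 0.025], [0.512, -0.141, 0.024]]
170 [[0.536, -0.143, 0.015], [0.523, -0.139, 0.019], [0.511, -0.14, 0.02]]
scene [289.79056111 170.80884611]
```

View pics/crop3.png

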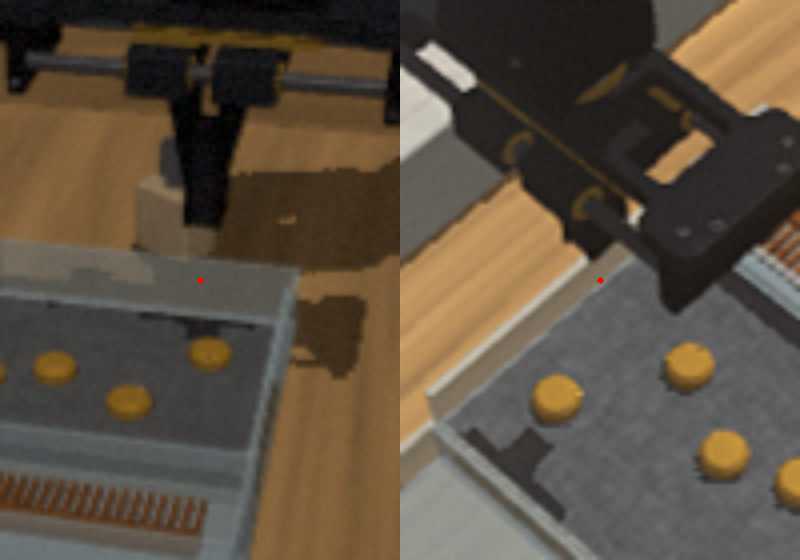

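The side crop shows the shut tips ending at about (356,153), some 14 px above the projected TCP. I'll triangulate the tip from both views.

```bash
python3 - <<'E'
from m import *
_,_,a=load('side3');_,ds,b=load('scene3')
for z in (.107,.115,.125,.135,.143,.15): print(z,plane(a,(356,153),z)[0].round(4),plane(b,(286,166.5),z)[0].round(4))
for uv in [(284,160),(286,162),(286,165),(287,167)]: print(uv,dpt(b,ds,uv)[0].round(3))
p=load('side3')[0]; 
for v in (146,150): print(v,p[v,340:372].sum(1))
E
```

```text
0.107 [ 0.5115 -0.0568  0.107 ] [0.4914 0.0078 0.107 ]
0.115 [ 0.5093 -0.0412  0.115 ] [0.4957 0.0045 0.115 ]
0.125 [ 0.5066 -0.0216  0.125 ] [5.012e-01 2.000e-04 1.250e-01]
0.135 [ 0.5039 -0.002   0.135 ] [ 0.5066 -0.004   0.135 ]
0.143 [0.5018 0.0137 0.143 ] [ 0.511  -0.0074  0.143 ]
0.15 [0.4999 0.0274 0.15  ] [ 0.5148 -0.0104  0.15  ]
(284, 160) [ 0.505 -0.005  0.154]
(286, 162) [ 0.511 -0.006  0.155]
(286, 165) [ 0.51  -0.006  0.144]
(287, 167) [0.468 0.028 0.061]
146 [268 252 261 250 255 269 290 316 341 339 298  84  27  56  66  61  30  38
  33  39  22  62 112 129 125 133 132 127 121 134 116 132]
150 [253 259 244 259 251 252 243 241 251 248 197   4  47  18  39  36  61  55
  45  18  10 107 133 138 130 132 138 124 128 137 134 141]
```

Both views put the visible tip at z≈0.14, which is about 35 mm above the reported TCP. I'll lower in stages over clear felt, checking force and image.

```bash
python3 -m handwheel '[{"hand":-1,"dx":0,"dy":0,"dz":-2,"wx":0,"wy":0,"wz":0},{"hand":-1,"dx":0,"dy":0,"dz":-1.5,"wx":0,"wy":0,"wz":0},{"hand":-1,"dx":0,"dy":0,"dz":-1,"wx":0,"wy":0,"wz":0},{"hand":-1,"dx":0,"dy":0,"dz":-0.5,"wx":0,"wy":0,"wz":0},{"hand":-1,"dx":0,"dy":0,"dz":-0.3,"wx":0,"wy":0,"wz":0},{"hand":-1,"dx":0,"dy":0,"dz":0,"wx":0,"wy":0,"wz":0},{"hand":-1,"dx":0,"dy":0,"dz":0,"wx":0,"wy":0,"wz":0}]'
cat > look.py <<'E'
import sys
from m import *
k=sys.argv[1]
s=bot.read_state(); print(np.round(s['position'],4),np.round(s['force'],2),s['opening'],s['time_s'])
ims=[]
for n in('side','scene'):
    p,d,c=cap(n,n+k); uv=proj(c,s['position'])[0]; u,v=uv.round().astype(int)
    q=p[v-70:v+70,u-50:u+50,::-1]; q=cv2.resize(q,None,fx=4,fy=4); cv2.circle(q,(200,280),3,(0,0,255),-1); ims.append(q); print(n,uv)
    if n=='side':
        col=d[v-60:v+20,u+1]; P=dpt(c,d,[(u+1,x) for x in range(v-60,v+20)]); ok=(abs(P[:,1]-s['position'][1])<.03)&(P[:,2]>.042); print('finger lowest z on side column',P[ok][:,2].min().round(4) if ok.any() else None)
cv2.imwrite(f'pics/look{k}.png',np.hstack(ims))
E
python3 look.py 4
```

```text
time_s: 2.45
position: [0.5034, 0.006, 0.0544]
tcp_rot: [[-0.0, 1.0, 0.001], [1.0, 0.0, -0.0], [-0.0, 0.001, -1.0]]
force: [0.1, 0.6, 0.4]
opening: 0.005
[0.5034 0.006  0.0544] [0.11 0.59 0.44] 0.005358092052078136 2.45
side [353.967272   189.84998701]
finger lowest z on side column 0.042
scene [291.77576633 186.46279739]
```

View pics/look4.png

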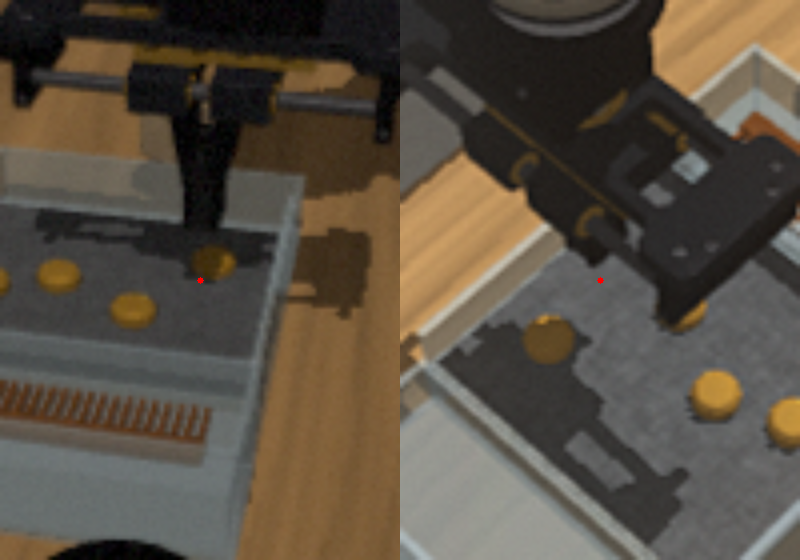

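The tip is still clear above the felt at side-crop row 230, with the TCP mark 50 crop px below it, so the ~35 mm offset holds. Continuing down.

```bash
python3 -m handwheel '[{"hand":-1,"dx":0,"dy":0,"dz":-1,"wx":0,"wy":0,"wz":0},{"hand":-1,"dx":0,"dy":0,"dz":-0.5,"wx":0,"wy":0,"wz":0},{"hand":-1,"dx":0,"dy":0,"dz":-0.5,"wx":0,"wy":0,"wz":0},{"hand":-1,"dx":0,"dy":0,"dz":-0.5,"wx":0,"wy":0,"wz":0},{"hand":-1,"dx":0,"dy":0,"dz":-0.5,"wx":0,"wy":0,"wz":0},{"hand":-1,"dx":0,"dy":0,"dz":0,"wx":0,"wy":0,"wz":0},{"hand":-1,"dx":0,"dy":0,"dz":0,"wx":0,"wy":0,"wz":0}]'
python3 look.py 5
python3 - <<'E'
from m import *
p,d,c=load('side5')
for v in range(165,200,2): print(v,dpt(c,d,(353,v))[0].round(3),dpt(c,d,(356,v))[0].round(3))
E
```

```text
time_s: 3.25
position: [0.5029, 0.006, 0.0238]
tcp_rot: [[0.0, 1.0, -0.0], [1.0, -0.0, 0.0], [0.0, -0.0, -1.0]]
force: [-0.0, -0.2, 0.1]
opening: 0.01
[0.5029 0.006  0.0238] [-0.03 -0.16  0.06] 0.010353624385499258 3.25
side [353.59513532 202.15470412]
finger lowest z on side column 0.0422
scene [292.63091068 194.57010705]
165 [0.508 0.003 0.111] [ 0.522 -0.141  0.032]
167 [0.507 0.008 0.109] [0.501 0.007 0.109]
169 [0.506 0.014 0.108] [0.5   0.016 0.109]
171 [0.505 0.018 0.105] [0.5   0.016 0.105]
173 [0.506 0.016 0.1  ] [0.499 0.018 0.102]
175 [0.505 0.015 0.095] [0.5   0.014 0.095]
177 [0.505 0.014 0.089] [0.499 0.016 0.091]
179 [0.505 0.016 0.086] [0.499 0.013 0.085]
181 [0.505 0.016 0.081] [0.499 0.015 0.081]
183 [0.505 0.015 0.076] [0.499 0.014 0.077]
185 [0.504 0.015 0.072] [0.498 0.016 0.073]
187 [0.504 0.016 0.067] [0.498 0.016 0.069]
189 [0.504 0.015 0.062] [0.498 0.017 0.064]
191 [ 0.507 -0.008  0.042] [ 0.501 -0.009  0.042]
193 [ 0.506 -0.002  0.041] [ 0.5   -0.002  0.042]
195 [0.505 0.004 0.04 ] [0.499 0.002 0.04 ]
197 [0.504 0.012 0.041] [0.498 0.012 0.041]
199 [0.503 0.019 0.04 ] [0.497 0.019 0.041]
```

View pics/look5.png

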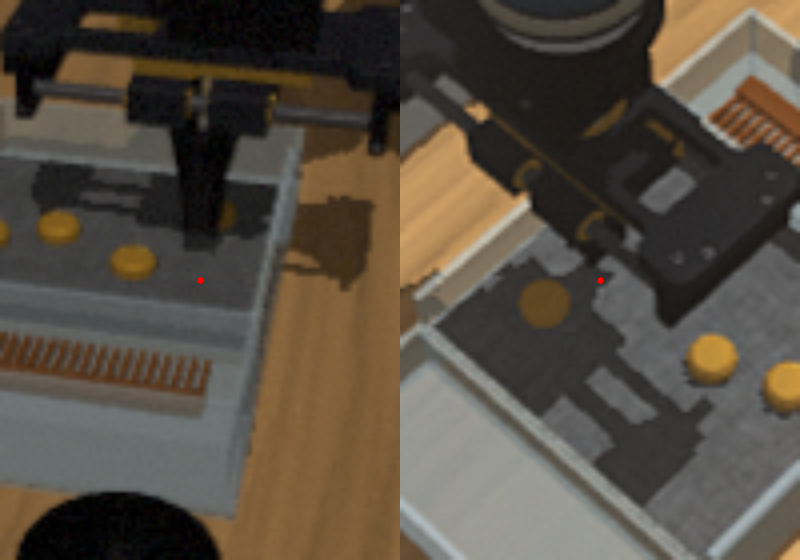

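```bash
python3 -m handwheel '[{"hand":-1,"dx":0,"dy":0,"dz":-0.4,"wx":0,"wy":0,"wz":0},{"hand":-1,"dx":0,"dy":0,"dz":-0.4,"wx":0,"wy":0,"wz":0},{"hand":-1,"dx":0,"dy":0,"dz":-0.4,"wx":0,"wy":0,"wz":0},{"hand":-1,"dx":0,"dy":0,"dz":-0.2,"wx":0,"wy":0,"wz":0},{"hand":-1,"dx":0,"dy":0,"dz":-0.1,"wx":0,"wy":0,"wz":0},{"hand":-1,"dx":0,"dy":0,"dz":0,"wx":0,"wy":0,"wz":0},{"hand":-1,"dx":0,"dy":0,"dz":0,"wx":0,"wy":0,"wz":0}]'
python3 look.py 6
python3 - <<'E'
from m import *
p,d,c=load('side6')
for v in range(185,206,2): print(v,dpt(c,d,(352,v))[0].round(3),dpt(c,d,(355,v))[0].round(3))
print([dpt(c,d,(u,193))[0].round(3).tolist() for u in range(345,363)])
E
```

```text
time_s: 4.05
position: [0.503, 0.006, 0.0091]
tcp_rot: [[-0.0, 1.0, 0.0], [1.0, 0.0, -0.0], [-0.0, 0.0, -1.0]]
force: [-0.2, 0.0, -1.3]
opening: 0.005
[0.503  0.006  0.0091] [-0.25  0.03 -1.27] 0.004595889237510135 4.05
side [353.25304311 207.88521966]
finger lowest z on side column 0.0427
scene [293.14216117 198.43614711]
185 [0.506 0.016 0.072] [0.5   0.016 0.073]
187 [0.506 0.016 0.067] [0.5   0.014 0.067]
189 [0.506 0.016 0.062] [0.5   0.015 0.063]
191 [0.506 0.014 0.056] [0.5   0.015 0.058]
193 [0.506 0.016 0.053] [0.5   0.014 0.052]
195 [0.505 0.016 0.048] [0.499 0.015 0.048]
197 [0.506 0.014 0.042] [0.5   0.012 0.041]
199 [0.504 0.021 0.042] [0.498 0.02  0.042]
201 [0.503 0.028 0.041] [0.497 0.028 0.042]
203 [0.502 0.035 0.042] [0.496 0.033 0.041]
205 [0.501 0.042 0.041] [0.495 0.039 0.04 ]
[[0.523, 0.001, 0.041], [0.52, 0.004, 0.043], [0.518, 0.001, 0.042], [0.517, -0.002, 0.04], [0.512, 0.017, 0.052], [0.51, 0.018, 0.053], [0.508, 0.017, 0.053], [0.506, 0.016, 0.053], [0.504, 0.016, 0.053], [0.502, 0.015, 0.052], [0.5, 0.014, 0.052], [0.497, 0.018, 0.055], [0.495, 0.016, 0.054], [0.494, 0.013, 0.053], [0.494, -0.003, 0.043], [0.492, -0.004, 0.042], [0.49, -0.006, 0.041], [0.488, -0.005, 0.042]]
```

View pics/look6.png

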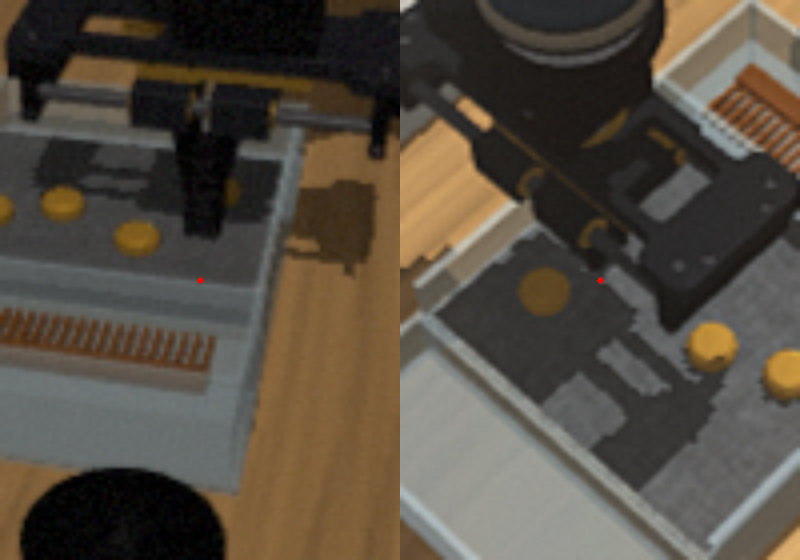

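The tip is now about 4 mm above the felt, spanning x=0.494–0.513, behind the shaded button at scene crop (545,290). I'll lower 1 mm and push halfway, then check.

```bash
python3 -m handwheel '[{"hand":-1,"dx":0,"dy":0,"dz":-0.1,"wx":0,"wy":0,"wz":0},{"hand":-1,"dx":0,"dy":-0.5,"dz":0,"wx":0,"wy":0,"wz":0},{"hand":-1,"dx":0,"dy":-0.5,"dz":0,"wx":0,"wy":0,"wz":0},{"hand":-1,"dx":0,"dy":-0.5,"dz":0,"wx":0,"wy":0,"wz":0},{"hand":-1,"dx":0,"dy":-0.5,"dz":0,"wx":0,"wy":0,"wz":0},{"hand":-1,"dx":0,"dy":-0.5,"dz":0,"wx":0,"wy":0,"wz":0},{"hand":-1,"dx":0,"dy":-0.5,"dz":0,"wx":0,"wy":0,"wz":0},{"hand":-1,"dx":0,"dy":-0.5,"dz":0,"wx":0,"wy":0,"wz":0},{"hand":-1,"dx":0,"dy":0,"dz":0,"wx":0,"wy":0,"wz":0}]'
python3 look.py 7; python3 -c "
from m import *
buttons('scene7',.046); buttons('side7',.046)"
```

```text
time_s: 5.05
position: [0.5032, -0.0297, 0.0081]
tcp_rot: [[0.001, 1.0, 0.0], [1.0, -0.001, -0.0], [-0.0, 0.0, -1.0]]
force: [0.3, -0.4, -0.5]
opening: 0.006
[ 0.5032 -0.0297  0.0081] [ 0.34 -0.42 -0.52] 0.006164630662587958 5.05
side [355.83510793 199.08879638]
finger lowest z on side column 0.0463
scene [280.14969386 210.22983767]
scene7 [356.8 168.4] 475 plane [0.5619 0.1257 0.046 ] depth [0.5611 0.124  0.0485]
scene7 [320.8 213.7] 99 plane [0.5803 0.0047 0.046 ] depth [0.5798 0.0031 0.0503]
scene7 [339.9 220.7] 104 plane [0.6157 0.0183 0.046 ] depth [0.6152 0.0161 0.0513]
side7 [242.7 138.2] 112 plane [ 0.8396 -0.1963  0.046 ] depth [ 0.8273 -0.1682  0.0604]
side7 [418.4 139.2] 64 plane [ 0.3793 -0.2923  0.046 ] depth [ 0.3763 -0.3982 -0.0008]
side7 [388.2 170.7] 84 plane [ 0.4425 -0.1047  0.046 ] depth [ 4.462e-01 -1.901e-01  2.000e-04]
side7 [196.4 185. ] 69 plane [0.8397 0.0493 0.046 ] depth [0.8246 0.0718 0.0617]
side7 [318.1 187.9] 47 plane [0.5805 0.0021 0.046 ] depth [0.5801 0.0045 0.0497]
side7 [300.2 189.4] 45 plane [0.6158 0.0165 0.046 ] depth [0.6148 0.0209 0.05  ]
side7 [336.8 196.5] 52 plane [0.5352 0.0256 0.046 ] depth [0.5359 0.0308 0.0505]
side7 [178.3 203.8] 40 plane [0.8387 0.1222 0.046 ] depth [0.8265 0.1376 0.0603]
side7 [155.8 226.3] 140 plane [0.8395 0.1966 0.046 ] depth [0.8265 0.2118 0.0605]
side7 [ 95.7 287.1] 486 plane [0.8394 0.348  0.046 ] depth [0.826  0.3583 0.0604]
side7 [167.1 372.6] 91 plane [0.6567 0.4436 0.046 ] depth [0.6407 0.4568 0.0746]
```

View pics/look7.png

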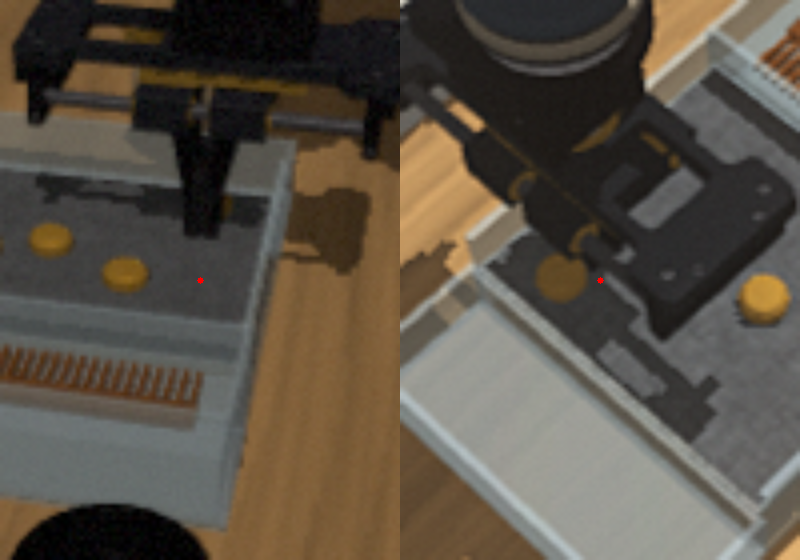

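The pushed button shows in shade at scene crop (560,278), i.e. (270,209.5), clear of the trough edge and ahead of the tip.

```bash
python3 -c "
from m import *
_,_,c=load('scene7'); print(plane(c,(270,209.5),.046))
for f in ('scene7',):
    print(plane(c,[(280.2-50+(470-400)/4,210.2-70+265/4),(280.2-50+(720-400)/4,210.2-70+500/4)],.041))"
python3 -m handwheel '[{"hand":-1,"dx":0,"dy":-0.5,"dz":0,"wx":0,"wy":0,"wz":0},{"hand":-1,"dx":0,"dy":-0.5,"dz":0,"wx":0,"wy":0,"wz":0},{"hand":-1,"dx":0,"dy":-0.5,"dz":0,"wx":0,"wy":0,"wz":0},{"hand":-1,"dx":0,"dy":-0.5,"dz":0,"wx":0,"wy":0,"wz":0}]'
python3 look.py 8
```

```text
[[ 0.50581208 -0.05377707  0.046     ]]
[[ 0.46822678 -0.07664988  0.041     ]
 [ 0.63546745 -0.07970538  0.041     ]]
time_s: 5.55
position: [0.503, -0.0494, 0.0081]
tcp_rot: [[0.0, 1.0, 0.0], [1.0, -0.0, -0.0], [-0.0, 0.0, -1.0]]
force: [-0.6, 0.2, -0.1]
opening: 0.006
[ 0.503  -0.0494  0.0081] [-0.6   0.25 -0.09] 0.006499503503451297 5.55
side [357.28786229 194.32143909]
finger lowest z on side column 0.0423
scene [272.72934704 216.67295692]
```

View pics/look8.png

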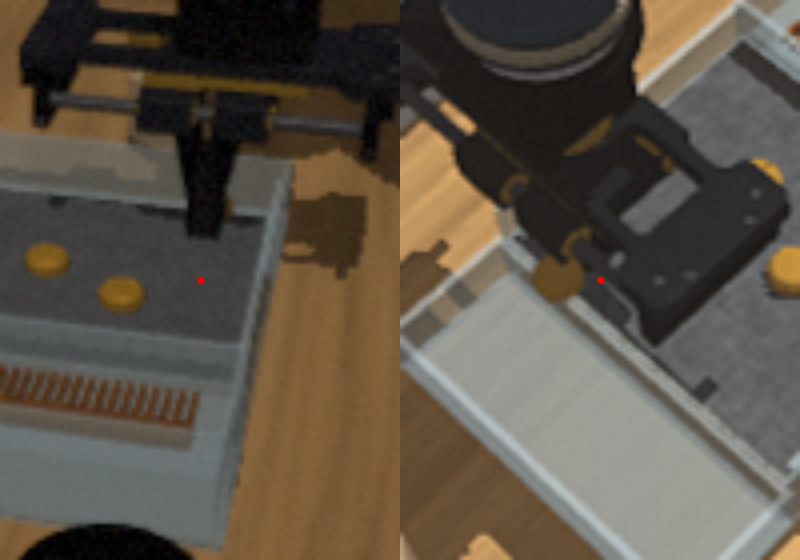

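The button at scene crop (558,278) is now overlapping the edge, still centred on the fingers. Continuing over the edge.

```bash
python3 -m handwheel '[{"hand":-1,"dx":0,"dy":-0.5,"dz":0,"wx":0,"wy":0,"wz":0},{"hand":-1,"dx":0,"dy":-0.5,"dz":0,"wx":0,"wy":0,"wz":0},{"hand":-1,"dx":0,"dy":-0.5,"dz":0,"wx":0,"wy":0,"wz":0},{"hand":-1,"dx":0,"dy":-0.5,"dz":0,"wx":0,"wy":0,"wz":0},{"hand":-1,"dx":0,"dy":-0.5,"dz":0,"wx":0,"wy":0,"wz":0},{"hand":-1,"dx":0,"dy":-0.5,"dz":0,"wx":0,"wy":0,"wz":0},{"hand":-1,"dx":0,"dy":-0.5,"dz":0,"wx":0,"wy":0,"wz":0},{"hand":-1,"dx":0,"dy":-0.4,"dz":0,"wx":0,"wy":0,"wz":0},{"hand":-1,"dx":0,"dy":0,"dz":0,"wx":0,"wy":0,"wz":0}]'
python3 look.py 9
```

```text
time_s: 6.55
position: [0.5032, -0.0886, 0.0081]
tcp_rot: [[0.001, 1.0, 0.0], [1.0, -0.001, -0.0], [-0.0, 0.0, -1.0]]
force: [0.9, -0.8, 1.0]
opening: 0.002
[ 0.5032 -0.0886  0.0081] [ 0.95 -0.77  0.98] 0.002084876548877989 6.55
side [359.83364282 185.33750762]
finger lowest z on side column 0.0423
scene [257.78007201 229.91134622]
```

View pics/look9.png

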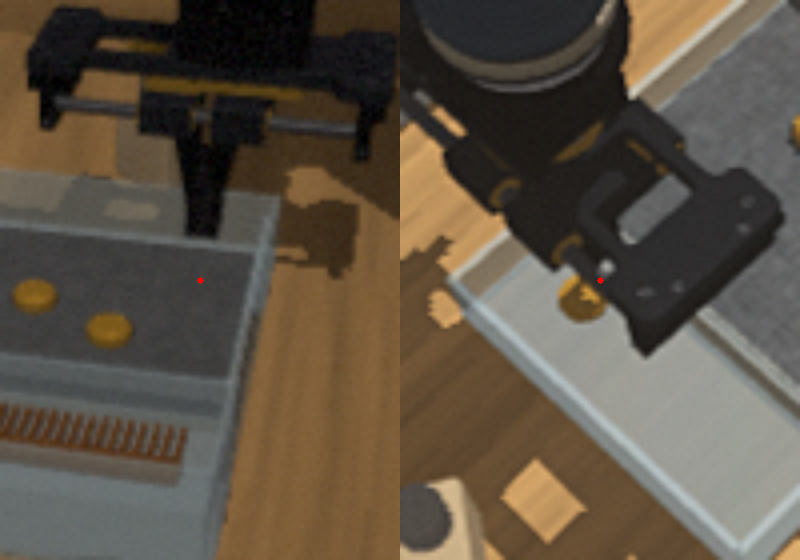

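The first button has dropped into the trough (scene crop (582,298)). Raising and going behind button (0.535, 0.027).

```bash
python3 -m handwheel '[{"hand":-1,"dx":0,"dy":0,"dz":1.5,"wx":0,"wy":0,"wz":0},{"hand":-1,"dx":0,"dy":0,"dz":1.5,"wx":0,"wy":0,"wz":0},{"hand":-1,"dx":0.8,"dy":3,"dz":0,"wx":0,"wy":0,"wz":0},{"hand":-1,"dx":0.8,"dy":4,"dz":0,"wx":0,"wy":0,"wz":0},{"hand":-1,"dx":0.8,"dy":4,"dz":0,"wx":0,"wy":0,"wz":0},{"hand":-1,"dx":0.8,"dy":3,"dz":0,"wx":0,"wy":0,"wz":0},{"hand":-1,"dx":0,"dy":0.9,"dz":0,"wx":0,"wy":0,"wz":0},{"hand":-1,"dx":0,"dy":0,"dz":0,"wx":0,"wy":0,"wz":0},{"hand":-1,"dx":0,"dy":0,"dz":0,"wx":0,"wy":0,"wz":0}]'
python3 -m handwheel '[{"hand":-1,"dx":0,"dy":0,"dz":-1.5,"wx":0,"wy":0,"wz":0},{"hand":-1,"dx":0,"dy":0,"dz":-1,"wx":0,"wy":0,"wz":0},{"hand":-1,"dx":0,"dy":0,"dz":-0.5,"wx":0,"wy":0,"wz":0},{"hand":-1,"dx":0,"dy":0,"dz":0,"wx":0,"wy":0,"wz":0},{"hand":-1,"dx":0,"dy":0,"dz":0,"wx":0,"wy":0,"wz":0}]'
python3 look.py 10
```

```text
time_s: 7.55
position: [0.5345, 0.0605, 0.0379]
tcp_rot: [[-0.0, 1.0, -0.001], [1.0, 0.0, -0.0], [-0.0, -0.001, -1.0]]
force: [-0.2, -0.6, -0.4]
opening: 0.006
time_s: 8.05
position: [0.535, 0.0606, 0.008]
tcp_rot: [[0.001, 1.0, -0.0], [1.0, -0.001, -0.0], [-0.0, -0.0, -1.0]]
force: [-0.3, -0.1, 0.7]
opening: 0.007
[0.535  0.0606 0.008 ] [-0.3  -0.13  0.69] 0.006988832436810271 8.05
side [333.17320784 221.45348276]
finger lowest z on side column 0.0438
scene [323.87581384 191.1001044 ]
```

View pics/look10.png

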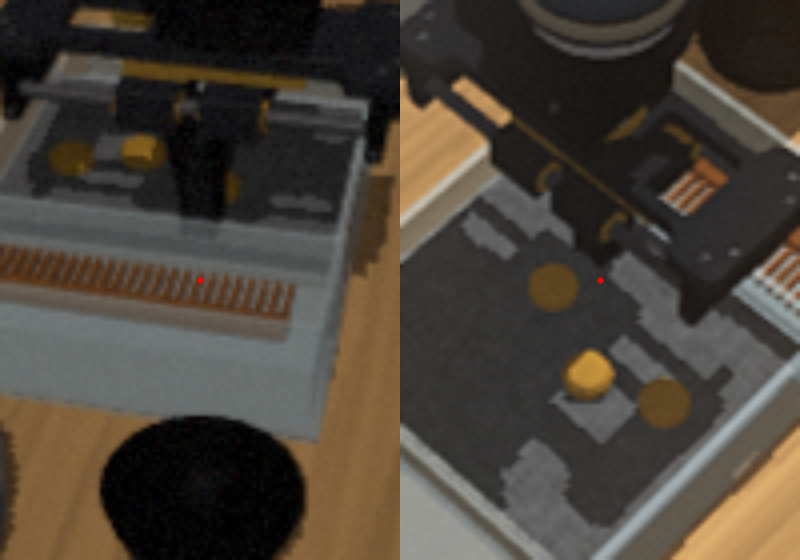

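View pics/scene10.png

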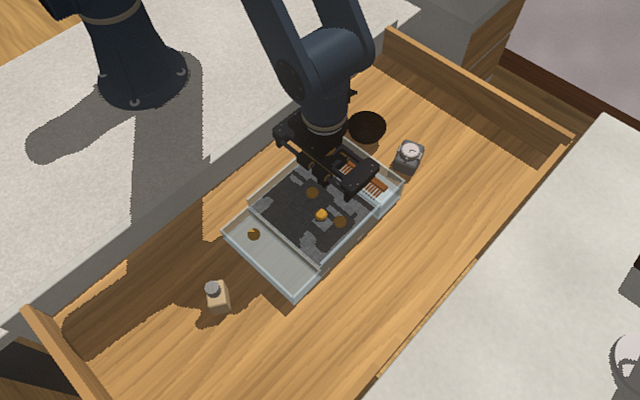

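The first button lies in the trough at (253,234), and the fingers stand behind the second one (scene crop (553,288)). Sweeping lane 2.

```bash
python3 -m handwheel '[{"hand":-1,"dx":0,"dy":-0.5,"dz":0,"wx":0,"wy":0,"wz":0},{"hand":-1,"dx":0,"dy":-0.5,"dz":0,"wx":0,"wy":0,"wz":0},{"hand":-1,"dx":0,"dy":-0.7,"dz":0,"wx":0,"wy":0,"wz":0},{"hand":-1,"dx":0,"dy":-0.8,"dz":0,"wx":0,"wy":0,"wz":0},{"hand":-1,"dx":0,"dy":-0.8,"dz":0,"wx":0,"wy":0,"wz":0},{"hand":-1,"dx":0,"dy":-0.8,"dz":0,"wx":0,"wy":0,"wz":0},{"hand":-1,"dx":0,"dy":-0.8,"dz":0,"wx":0,"wy":0,"wz":0},{"hand":-1,"dx":0,"dy":-0.8,"dz":0,"wx":0,"wy":0,"wz":0},{"hand":-1,"dx":0,"dy":-0.8,"dz":0,"wx":0,"wy":0,"wz":0},{"hand":-1,"dx":0,"dy":-0.5,"dz":0,"wx":0,"wy":0,"wz":0}]'
python3 look.py 11
```

```text
time_s: 9.15
position: [0.5351, -0.0099, 0.008]
tcp_rot: [[0.001, 1.0, 0.0], [1.0, -0.001, -0.0], [-0.0, 0.0, -1.0]]
force: [-0.3, -0.7, -0.3]
opening: 0.007
[ 0.5351 -0.0099  0.008 ] [-0.25 -0.67 -0.3 ] 0.006716368131449161 9.15
side [339.87677013 202.24141311]
finger lowest z on side column 0.0421
scene [298.90458001 213.65484588]
```

View pics/look11.png

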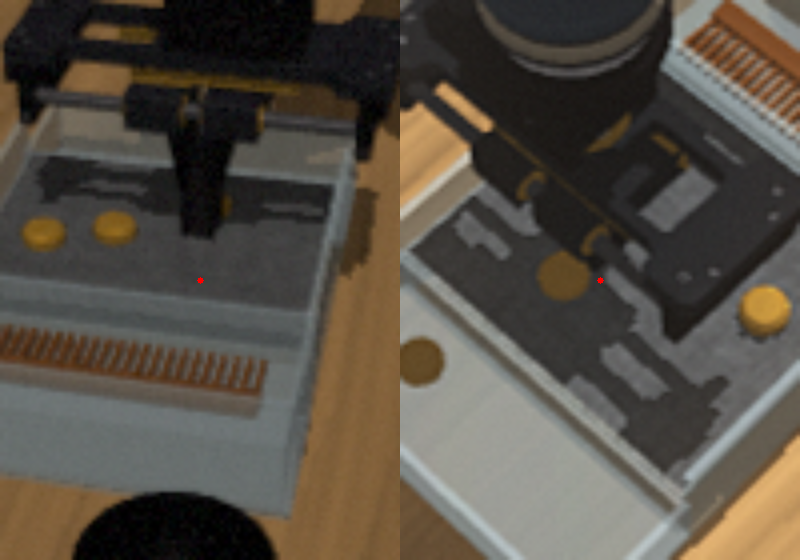

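Button 2 is still centred ahead of the fingers (scene crop (563,275)). Continuing 7.9 cm more.

```bash
python3 -m handwheel '[{"hand":-1,"dx":0,"dy":-0.8,"dz":0,"wx":0,"wy":0,"wz":0},{"hand":-1,"dx":0,"dy":-0.8,"dz":0,"wx":0,"wy":0,"wz":0},{"hand":-1,"dx":0,"dy":-0.8,"dz":0,"wx":0,"wy":0,"wz":0},{"hand":-1,"dx":0,"dy":-0.8,"dz":0,"wx":0,"wy":0,"wz":0},{"hand":-1,"dx":0,"dy":-0.8,"dz":0,"wx":0,"wy":0,"wz":0},{"hand":-1,"dx":0,"dy":-0.8,"dz":0,"wx":0,"wy":0,"wz":0},{"hand":-1,"dx":0,"dy":-0.8,"dz":0,"wx":0,"wy":0,"wz":0},{"hand":-1,"dx":0,"dy":-0.8,"dz":0,"wx":0,"wy":0,"wz":0},{"hand":-1,"dx":0,"dy":-0.8,"dz":0,"wx":0,"wy":0,"wz":0},{"hand":-1,"dx":0,"dy":-0.7,"dz":0,"wx":0,"wy":0,"wz":0}]'
python3 -m handwheel '[{"hand":-1,"dx":0,"dy":0,"dz":0,"wx":0,"wy":0,"wz":0}]'
python3 look.py 12
```

```text
time_s: 10.25
position: [0.535, -0.0887, 0.008]
tcp_rot: [[0.0, 1.0, 0.0], [1.0, -0.0, -0.0], [-0.0, 0.0, -1.0]]
force: [0.5, -0.1, 1.1]
opening: 0.001
time_s: 10.35
position: [0.5353, -0.0891, 0.0081]
tcp_rot: [[0.001, 1.0, 0.001], [1.0, -0.001, -0.0], [-0.0, 0.001, -1.0]]
force: [-0.0, 0.4, -0.0]
opening: 0.008
[ 0.5353 -0.0891  0.0081] [-0.02  0.42 -0.02] 0.008087493764580867 10.35
side [346.30529677 183.62270872]
finger lowest z on side column 0.0444
scene [269.10244324 240.65464133]
```

View pics/look12.png

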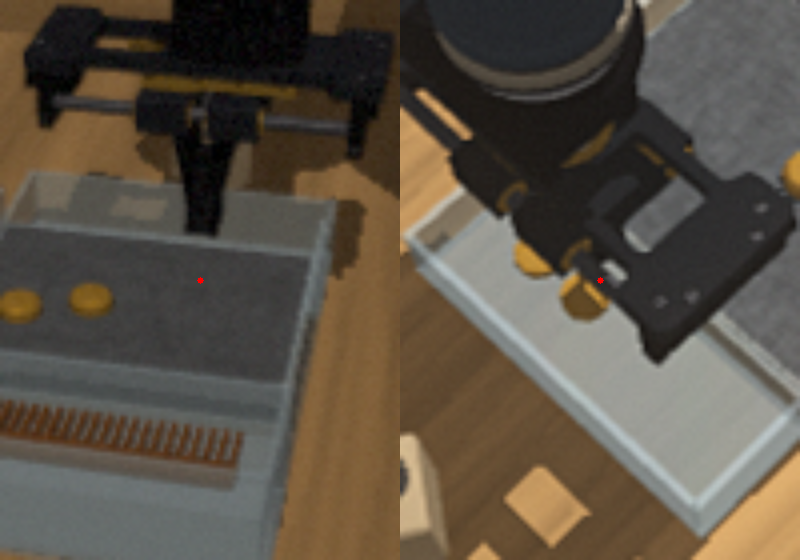

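Both buttons show in the trough at scene crop (533,262) and (583,298). Next is the lane at x=0.5795, starting at y≈0.037.

```bash
python3 -m handwheel '[{"hand":-1,"dx":0,"dy":0,"dz":1.5,"wx":0,"wy":0,"wz":0},{"hand":-1,"dx":0,"dy":0,"dz":1.5,"wx":0,"wy":0,"wz":0},{"hand":-1,"dx":1.1,"dy":3,"dz":0,"wx":0,"wy":0,"wz":0},{"hand":-1,"dx":1.1,"dy":4,"dz":0,"wx":0,"wy":0,"wz":0},{"hand":-1,"dx":1.1,"dy":3.6,"dz":0,"wx":0,"wy":0,"wz":0},{"hand":-1,"dx":1.1,"dy":2,"dz":0,"wx":0,"wy":0,"wz":0},{"hand":-1,"dx":0,"dy":0,"dz":0,"wx":0,"wy":0,"wz":0},{"hand":-1,"dx":0,"dy":0,"dz":0,"wx":0,"wy":0,"wz":0}]'
python3 -m handwheel '[{"hand":-1,"dx":0,"dy":0,"dz":-1.5,"wx":0,"wy":0,"wz":0},{"hand":-1,"dx":0,"dy":0,"dz":-1,"wx":0,"wy":0,"wz":0},{"hand":-1,"dx":0,"dy":0,"dz":-0.5,"wx":0,"wy":0,"wz":0},{"hand":-1,"dx":0,"dy":0,"dz":0,"wx":0,"wy":0,"wz":0},{"hand":-1,"dx":0,"dy":0,"dz":0,"wx":0,"wy":0,"wz":0}]'
python3 look.py 13
```

```text
time_s: 11.25
position: [0.5784, 0.0387, 0.0379]
tcp_rot: [[-0.002, 1.0, -0.001], [1.0, 0.002, -0.0], [-0.0, -0.001, -1.0]]
force: [-0.2, -0.4, -0.1]
opening: 0.007
time_s: 11.75
position: [0.5789, 0.0376, 0.008]
tcp_rot: [[0.001, 1.0, -0.0], [1.0, -0.001, 0.0], [0.0, -0.0, -1.0]]
force: [1.1, -0.3, 0.2]
opening: 0.007
[0.5789 0.0376 0.008 ] [ 1.09 -0.27  0.24] 0.006922445367735378 11.75
side [314.99411374 212.07308715]
finger lowest z on side column 0.0442
scene [332.0967781  211.73048044]
```

View pics/look13.png

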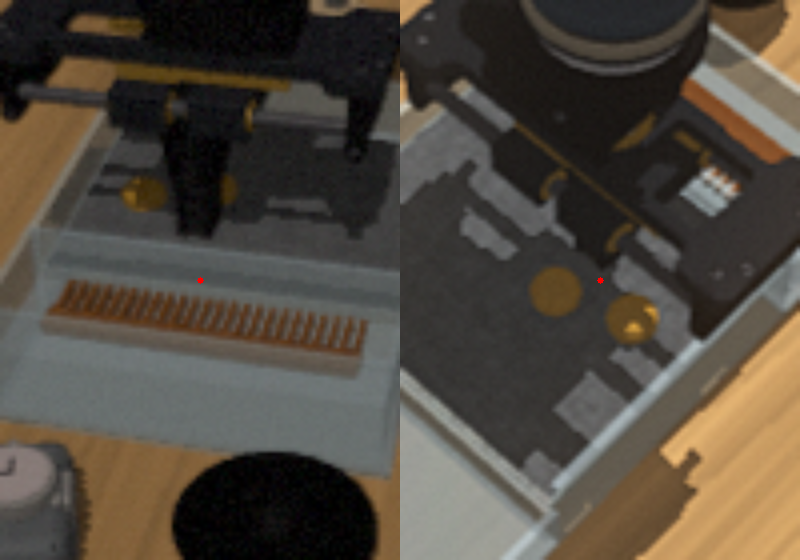

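The fingers are between and behind the remaining two buttons (scene crop (555,290) is the target, (632,318) the other), clear of both. Sweeping lane 3.

```bash
python3 -m handwheel '[{"hand":-1,"dx":0.05,"dy":-0.4,"dz":0,"wx":0,"wy":0,"wz":0},{"hand":-1,"dx":0,"dy":-0.5,"dz":0,"wx":0,"wy":0,"wz":0},{"hand":-1,"dx":0,"dy":-0.5,"dz":0,"wx":0,"wy":0,"wz":0},{"hand":-1,"dx":0,"dy":-0.6,"dz":0,"wx":0,"wy":0,"wz":0},{"hand":-1,"dx":0,"dy":-0.7,"dz":0,"wx":0,"wy":0,"wz":0},{"hand":-1,"dx":0,"dy":-0.7,"dz":0,"wx":0,"wy":0,"wz":0},{"hand":-1,"dx":0,"dy":-0.7,"dz":0,"wx":0,"wy":0,"wz":0},{"hand":-1,"dx":0,"dy":-0.7,"dz":0,"wx":0,"wy":0,"wz":0}]'
python3 look.py 14
```

```text
time_s: 12.65
position: [0.5795, -0.0107, 0.0081]
tcp_rot: [[0.0, 1.0, 0.0], [1.0, -0.0, 0.0], [0.0, 0.0, -1.0]]
force: [-0.4, 0.4, 0.4]
opening: 0.008
[ 0.5795 -0.0107  0.0081] [-0.42  0.43  0.43] 0.007792147182494723 12.65
side [320.17254082 199.48039534]
finger lowest z on side column 0.0422
scene [315.03647746 228.04898348]
```

View pics/look14.png

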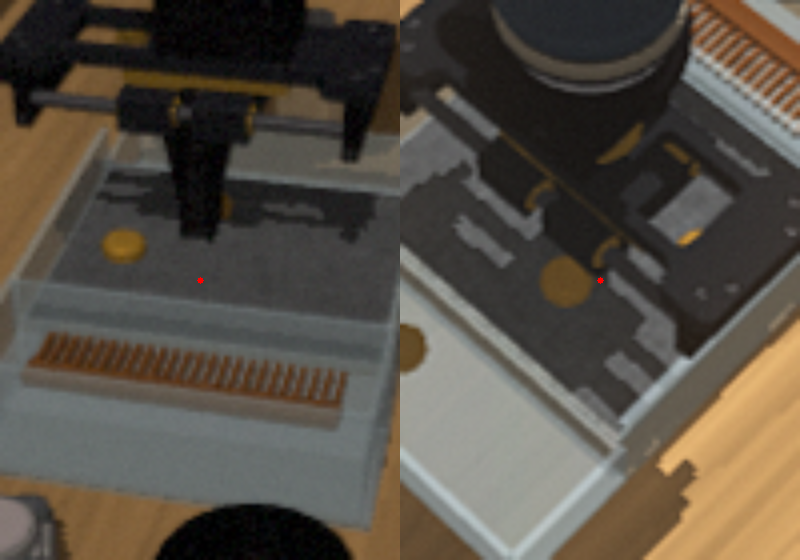

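Button 3 is centred ahead of the tip (scene crop (566,282)), and the last button has not moved. Continuing 7.8 cm.

```bash
python3 -m handwheel '[{"hand":-1,"dx":0,"dy":-0.8,"dz":0,"wx":0,"wy":0,"wz":0},{"hand":-1,"dx":0,"dy":-0.8,"dz":0,"wx":0,"wy":0,"wz":0},{"hand":-1,"dx":0,"dy":-0.8,"dz":0,"wx":0,"wy":0,"wz":0},{"hand":-1,"dx":0,"dy":-0.8,"dz":0,"wx":0,"wy":0,"wz":0},{"hand":-1,"dx":0,"dy":-0.8,"dz":0,"wx":0,"wy":0,"wz":0},{"hand":-1,"dx":0,"dy":-0.8,"dz":0,"wx":0,"wy":0,"wz":0},{"hand":-1,"dx":0,"dy":-0.8,"dz":0,"wx":0,"wy":0,"wz":0},{"hand":-1,"dx":0,"dy":-0.8,"dz":0,"wx":0,"wy":0,"wz":0},{"hand":-1,"dx":0,"dy":-0.8,"dz":0,"wx":0,"wy":0,"wz":0},{"hand":-1,"dx":0,"dy":-0.6,"dz":0,"wx":0,"wy":0,"wz":0}]'
python3 -m handwheel '[{"hand":-1,"dx":0,"dy":0,"dz":0,"wx":0,"wy":0,"wz":0}]'
python3 look.py 15
```

```text
time_s: 13.75
position: [0.5796, -0.0888, 0.0081]
tcp_rot: [[0.0, 1.0, 0.0], [1.0, -0.0, -0.0], [-0.0, 0.0, -1.0]]
force: [-0.4, -0.1, 0.5]
opening: 0.003
time_s: 13.85
position: [0.5797, -0.089, 0.0081]
tcp_rot: [[0.001, 1.0, 0.0], [1.0, -0.001, -0.0], [-0.0, 0.0, -1.0]]
force: [0.8, -0.1, 0.5]
opening: 0.008
[ 0.5797 -0.089   0.0081] [ 0.81 -0.12  0.48] 0.007760434015754568 13.85
side [327.88058412 181.46810172]
finger lowest z on side column 0.045
scene [285.56615675 255.74152129]
```

View pics/look15.png

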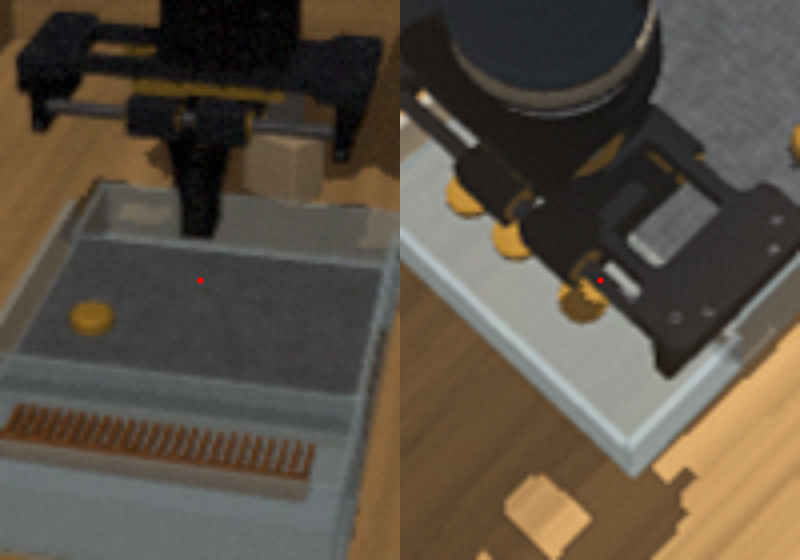

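Three buttons are in the trough (scene crop (465,197), (512,238) and (583,303)). Now the last one, at (0.615, 0.018).

```bash
python3 -m handwheel '[{"hand":-1,"dx":0,"dy":0,"dz":1.5,"wx":0,"wy":0,"wz":0},{"hand":-1,"dx":0,"dy":0,"dz":1.5,"wx":0,"wy":0,"wz":0},{"hand":-1,"dx":0.9,"dy":3,"dz":0,"wx":0,"wy":0,"wz":0},{"hand":-1,"dx":0.9,"dy":4,"dz":0,"wx":0,"wy":0,"wz":0},{"hand":-1,"dx":0.9,"dy":4,"dz":0,"wx":0,"wy":0,"wz":0},{"hand":-1,"dx":0.9,"dy":2.9,"dz":0,"wx":0,"wy":0,"wz":0},{"hand":-1,"dx":0,"dy":0,"dz":0,"wx":0,"wy":0,"wz":0},{"hand":-1,"dx":0,"dy":0,"dz":0,"wx":0,"wy":0,"wz":0}]'
python3 -m handwheel '[{"hand":-1,"dx":0,"dy":0,"dz":-1.5,"wx":0,"wy":0,"wz":0},{"hand":-1,"dx":0,"dy":0,"dz":-1,"wx":0,"wy":0,"wz":0},{"hand":-1,"dx":0,"dy":0,"dz":-0.5,"wx":0,"wy":0,"wz":0},{"hand":-1,"dx":0,"dy":0,"dz":0,"wx":0,"wy":0,"wz":0},{"hand":-1,"dx":0,"dy":0,"dz":0,"wx":0,"wy":0,"wz":0}]'
python3 look.py 16
```

```text
time_s: 14.75
position: [0.6156, 0.052, 0.0389]
tcp_rot: [[-0.003, 1.0, 0.001], [1.0, 0.003, -0.0], [-0.0, 0.001, -1.0]]
force: [0.3, -0.1, 0.4]
opening: 0.005
time_s: 15.25
position: [0.6151, 0.0504, 0.0074]
tcp_rot: [[0.001, 1.0, -0.001], [1.0, -0.001, 0.0], [0.0, -0.001, -1.0]]
force: [-0.3, 0.2, 0.5]
opening: 0.007
[0.6151 0.0504 0.0074] [-0.29  0.16  0.47] 0.007317240415383908 15.25
side [296.68779632 213.54212892]
finger lowest z on side column 0.0473
scene [350.39274339 219.03677558]
```

View pics/look16.png

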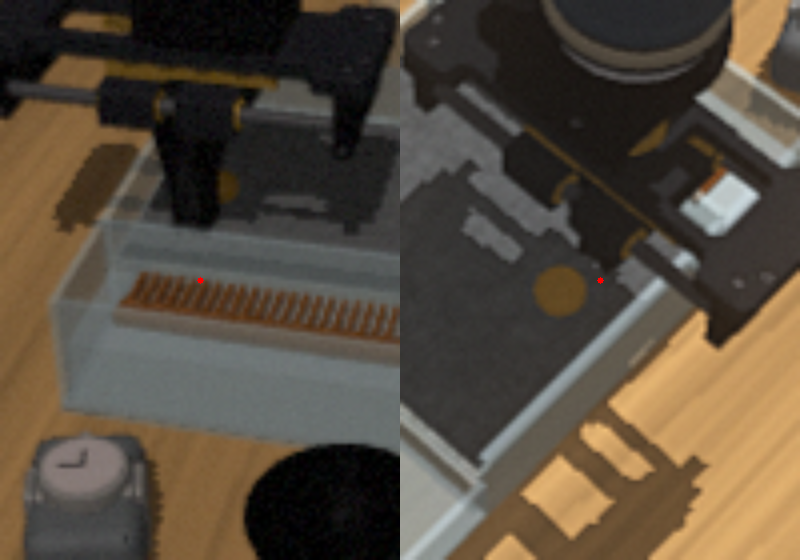

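The fingers stand behind the last button (scene crop (560,291)), inside the rail. Sweeping lane 4.

```bash
python3 -m handwheel '[{"hand":-1,"dx":0,"dy":-0.4,"dz":0,"wx":0,"wy":0,"wz":0},{"hand":-1,"dx":0,"dy":-0.5,"dz":0,"wx":0,"wy":0,"wz":0},{"hand":-1,"dx":0,"dy":-0.5,"dz":0,"wx":0,"wy":0,"wz":0},{"hand":-1,"dx":0,"dy":-0.7,"dz":0,"wx":0,"wy":0,"wz":0},{"hand":-1,"dx":0,"dy":-0.7,"dz":0,"wx":0,"wy":0,"wz":0},{"hand":-1,"dx":0,"dy":-0.8,"dz":0,"wx":0,"wy":0,"wz":0},{"hand":-1,"dx":0,"dy":-0.8,"dz":0,"wx":0,"wy":0,"wz":0},{"hand":-1,"dx":0,"dy":-0.8,"dz":0,"wx":0,"wy":0,"wz":0},{"hand":-1,"dx":0,"dy":-0.8,"dz":0,"wx":0,"wy":0,"wz":0}]'
python3 look.py 17
```

```text
time_s: 16.25
position: [0.6155, -0.0098, 0.008]
tcp_rot: [[0.0, 1.0, 0.0], [1.0, -0.0, -0.0], [-0.0, 0.0, -1.0]]
force: [0.6, 0.0, 0.6]
opening: 0.002
[ 0.6155 -0.0098  0.008 ] [0.58 0.02 0.57] 0.0023964035835608434 16.25
side [304.33068879 197.67722505]
finger lowest z on side column 0.042
scene [329.14619163 239.59250408]
```

View pics/look17.png

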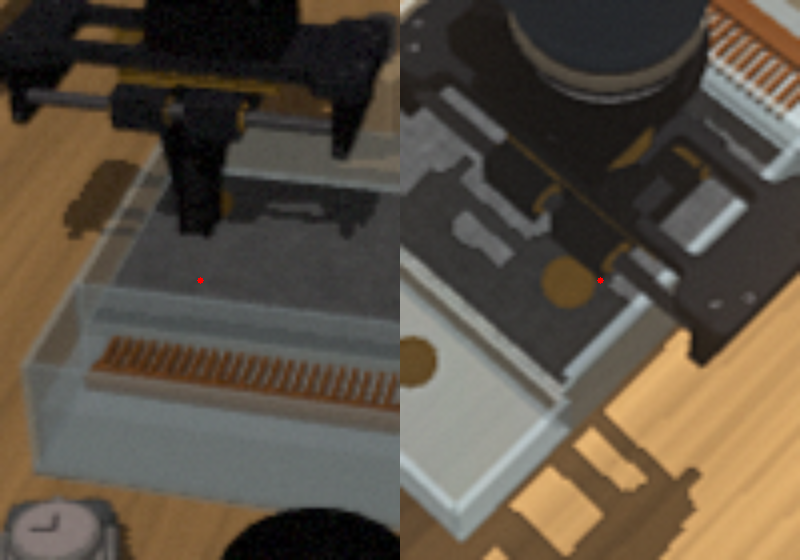

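The last button is centred ahead of the tip (scene crop (568,284)). Continuing over the edge.

```bash
python3 -m handwheel '[{"hand":-1,"dx":0,"dy":-0.8,"dz":0,"wx":0,"wy":0,"wz":0},{"hand":-1,"dx":0,"dy":-0.8,"dz":0,"wx":0,"wy":0,"wz":0},{"hand":-1,"dx":0,"dy":-0.8,"dz":0,"wx":0,"wy":0,"wz":0},{"hand":-1,"dx":0,"dy":-0.8,"dz":0,"wx":0,"wy":0,"wz":0},{"hand":-1,"dx":0,"dy":-0.8,"dz":0,"wx":0,"wy":0,"wz":0},{"hand":-1,"dx":0,"dy":-0.8,"dz":0,"wx":0,"wy":0,"wz":0},{"hand":-1,"dx":0,"dy":-0.8,"dz":0,"wx":0,"wy":0,"wz":0},{"hand":-1,"dx":0,"dy":-0.8,"dz":0,"wx":0,"wy":0,"wz":0},{"hand":-1,"dx":0,"dy":-0.8,"dz":0,"wx":0,"wy":0,"wz":0},{"hand":-1,"dx":0,"dy":-0.7,"dz":0,"wx":0,"wy":0,"wz":0}]'
python3 -m handwheel '[{"hand":-1,"dx":0,"dy":0,"dz":0,"wx":0,"wy":0,"wz":0},{"hand":-1,"dx":0,"dy":0,"dz":0,"wx":0,"wy":0,"wz":0},{"hand":-1,"dx":0,"dy":0,"dz":1.5,"wx":0,"wy":0,"wz":0},{"hand":-1,"dx":0,"dy":0,"dz":3,"wx":0,"wy":0,"wz":0},{"hand":-1,"dx":0,"dy":2,"dz":4,"wx":0,"wy":0,"wz":0},{"hand":-1,"dx":0,"dy":4,"dz":4,"wx":0,"wy":0,"wz":0},{"hand":-1,"dx":0,"dy":4,"dz":4,"wx":0,"wy":0,"wz":0},{"hand":-1,"dx":0,"dy":4,"dz":2,"wx":0,"wy":0,"wz":0},{"hand":-1,"dx":0,"dy":3,"dz":0,"wx":0,"wy":0,"wz":0},{"hand":-1,"dx":0,"dy":0,"dz":0,"wx":0,"wy":0,"wz":0}]'
python3 look.py 18
python3 -c "
from m import *
buttons('scene18',.0085); cap('wrist','wrist18'); buttons('wrist18',.0085)"
```

```text
time_s: 17.35
position: [0.6155, -0.0887, 0.0081]
tcp_rot: [[0.0, 1.0, 0.0], [1.0, -0.0, -0.0], [-0.0, 0.0, -1.0]]
force: [0.5, 0.4, 0.2]
opening: 0.006
time_s: 18.35
position: [0.6153, 0.0773, 0.1863]
tcp_rot: [[-0.005, 1.0, 0.003], [1.0, 0.005, 0.001], [0.001, 0.003, -1.0]]
force: [-0.4, -0.7, -0.1]
opening: 0.005
[0.6153 0.0773 0.1863] [-0.37 -0.67 -0.11] 0.004516795256132114 18.35
side [287.75069883 140.61326229]
finger lowest z on side column 0.222
scene [367.30196289 156.45940588]
scene18 [358.1 168.1] 394 plane [0.5481 0.1488 0.0085] depth [0.5629 0.1281 0.0459]
scene18 [252.4 234.3] 80 plane [ 0.5029 -0.102   0.0085] depth [ 0.503  -0.1027  0.0111]
scene18 [263.3 244.5] 66 plane [ 0.5334 -0.1021  0.0085] depth [ 0.5335 -0.1024  0.0115]
```

View pics/scene18.png

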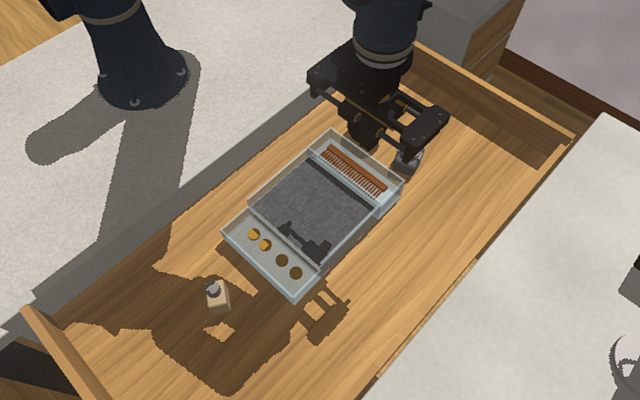

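View pics/side18.png

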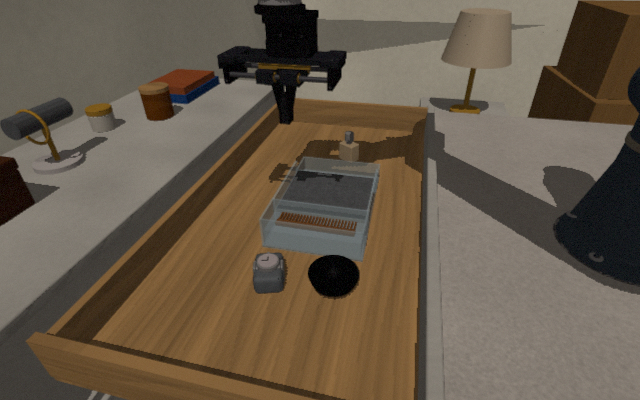

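The scene view shows an empty felt deck and all four buttons in the trough at (252,234), (264,245), (282,261) and (296,273). I'll check the heights of the shaded two and whether the other objects moved.

```bash
python3 -c "
from m import *
p,d,c=load('scene18')
print(dpt(c,d,[(252,234),(264,245),(282,261),(296,273)]).round(4))
a=load('side0')[0].astype(int);b=load('side18')[0].astype(int)
for n,(x0,y0,x1,y1) in dict(watch=(250,248,290,295),bowl=(305,252,362,298),comb=(275,212,358,236),perfume=(336,138,362,162)).items():
    r=abs(a-b)[y0:y1,x0:x1].sum(2); print(n,r.mean().round(2),(r>60).mean().round(3))
A=cv2.cvtColor(load('side0')[0],cv2.COLOR_RGB2GRAY).astype(np.float32);B=cv2.cvtColor(load('side18')[0],cv2.COLOR_RGB2GRAY).astype(np.float32)
print(cv2.phaseCorrelate(A[138:163,335:363].copy(),B[138:163,335:363].copy()))
"
```

```text
[[ 0.503  -0.1027  0.0111]
 [ 0.5362 -0.1025  0.0113]
 [ 0.584  -0.1017  0.0125]
 [ 0.6185 -0.1     0.0111]]
watch 7.43 0.0
bowl 11.54 0.0
comb 7.45 0.0
perfume 28.95 0.179
((-1.3533036694002263, -2.8238736505348587), 0.059038273016611735)
```

The perfume difference is probably the arm's shadow and background behind it, so I'll check its position directly in the scene view.

```bash
python3 -c "
from m import *
q=[]
for f in('scene0','scene18'):
    p,d,c=load(f); P=dpt(c,d,[(u,v) for v in range(275,320) for u in range(198,236)]); m=(P[:,2]>.01)&(P[:,2]<.09); print(f,m.sum(),P[m].mean(0).round(4),P[m].min(0).round(3),P[m].max(0).round(3))
    q.append(cv2.resize(p[265:325,185:250,::-1],None,fx=6,fy=6))
    p,d,c=load(f.replace('scene','side')); q.append(cv2.resize(p[125:185,320:385,::-1],None,fx=6,fy=6))
cv2.imwrite('pics/perf.png',cv2.resize(np.vstack([np.hstack(q[:2]),np.hstack(q[2:])]),(640,590)))"
```

```text
scene0 698 [ 0.5648 -0.2294  0.0509] [ 0.53  -0.252  0.01 ] [ 0.583 -0.204  0.081]
scene18 692 [ 0.5647 -0.2293  0.0509] [ 0.53  -0.252  0.01 ] [ 0.583 -0.204  0.081]
```

View pics/perf.png

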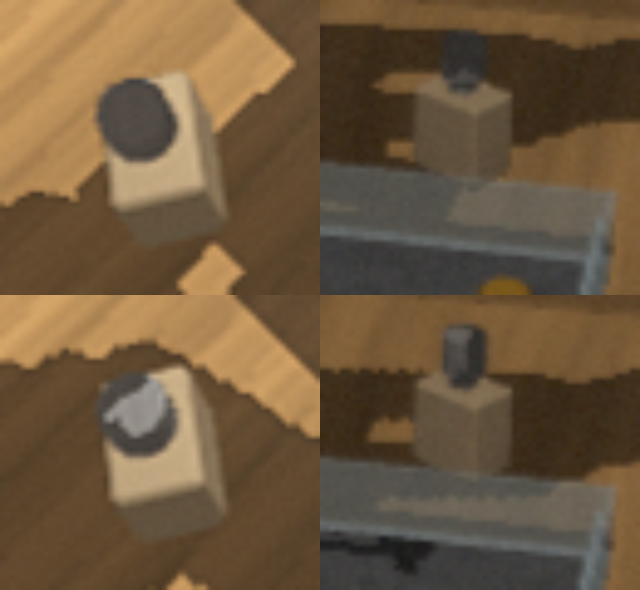

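The before and after crops show the perfume bottle in the same place, with a centroid shift of 0.1 mm; only the shadows differ. Handing in.

```bash
python3 -c "
from rig import hand_in
print(hand_in())"
```

```text
the job is handed in; nothing more can be done
None
```

I swept all four buttons over the deck's −y edge into the trough, one straight push per button with the fingers shut, and handed the job in. The arm finished raised clear of everything at about 18.4 s of the 51 s allowed.

**Buttons:** the last pictures show the felt empty and the four buttons lying flat in the trough. They are at x = 0.503, 0.536, 0.584 and 0.619, y ≈ −0.10, with their tops at z ≈ 11–12 mm.

**Other objects:** the watch, bowl and comb look unchanged in the side view. The side-view check on the perfume bottle flagged a difference, but depth in the scene view put it within 0.1 mm of its first position. The difference was only a moving shadow.

**Forces:** every wrist force I read stayed below about 1.5 N.

**What disagreed or failed:**
- **Finger height:** the shut fingertips showed about 35 mm above the reported TCP in two cameras. I set the sweep height, about 3 mm above the felt, from the images instead.
- **First move:** my first move call was refused because its rows left out keys, and nothing moved.
- **Last wrist picture:** the button detector found nothing in it, so the final check rests on the scene and side cameras.

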